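# Make up a row of empty tubes in the timber rack

## Task

Make up the timber rack: the three empty bays lie in a row between the black tube and the pine post. Stand the wide yellow tube in the middle of the bay next to the black tube, the narrow yellow tube in the middle of the bay next to the pine post, and the pine block, standing upright as it starts, in the middle of the bay between them, with the longer side of its footprint along the row. Only when all three stand in their bays, put the black cap on top of the wide tube, plug down and fully seated; leave the carton, the tape roll and the screwdriver alone.

Things in the scene. Friction and masses are not known exactly. Their poses are not given: they have to be found in the camera images.
- rack: Fixed low dark timber rack, 106 (x) x 470 (y) x 30 mm high; origin: centre of its underside; y runs along the row. Deck 18 mm above the table; rails (tops at 30 mm) form three bays, 84 (x) x 82 (y) mm inside, centred at y = -92, 0, +92 mm in its frame. At its ends (y = -184 and +184 mm) stand the black tube and the pine post, at either end by chance.
- black_tube: Fixed upright black plastic tube at one end of the rack, 66 mm across, 110 mm tall, open at the top. Origin: centre of its underside, on the rack's deck.
- post: Fixed upright square pine post at the other end of the rack, 45 x 45 mm, 110 mm tall. Origin: centre of its underside, on the rack's deck.
- wide_mid (a point): Loose wide yellow tube, standing with its open end up: 60 mm outside, 52 mm inside, 85 mm tall, closed at the bottom, 0.2 kg. The point is its centre, half-way up (42.5 mm above its underside); z is its axis.
- narrow_mid (a point): Loose narrow yellow tube, standing with its open end up: 46 mm outside, 95 mm tall, closed at the bottom, 0.18 kg. The point is its centre, half-way up (47.5 mm above its underside); z is its axis.
- block_mid (a point): Loose pine block, standing: 40 (its x) x 62 (its y) mm, 80 mm tall (z), 0.13 kg. The point is its centre, half-way up (40 mm above its underside).
- cap_grip (a point): Loose black cap for the wide tube, lying plug down: plug 42 mm across, 8 mm deep; above it a disc 66 mm across, 6 mm thick; above that an upright round grip 26 mm across, 48 mm tall. 0.06 kg. The point is the middle of the grip, 38 mm above the plug's underside. Seated, the plug is in the tube and the disc on its rim: the point is 72.5 mm above the wide tube's point.
- carton: Bystander: loose closed cardboard carton, 130 x 100 x 60 mm, to the robot's left of the rack. Origin: centre of its underside.
- tape: Bystander: loose roll of grey tape lying flat, 104 mm across, 48 mm tall, to the robot's right of the rack. Origin: centre of its underside.
- screwdriver: Bystander: loose screwdriver lying on the table to the robot's right, nearer than the tape. Origin: on its underside.

How it is judged:
By the outcome, as a careful person would: the job done as asked, in the order asked, and still so for the second after the job is handed in, with the robot touching nothing.
It also fails if it takes over 120 s, if anything falls off the work surface, if the arm or the gripper's body presses on something with over 40 N, if the wrist force passes 120 N, or if a joint passes its speed limit or range.

## Robot

A 6-joint arm with a two-finger parallel gripper is mounted at the origin on the work surface. World frame = base frame: x ahead of the robot, y to its left, z up, the work surface at z = 0. Lengths are in mm, angles in rad, forces in N, time in s.
With the tool pointing down it reaches from about 325 to 775 mm from the base axis. Payload 9.3 kg.
Tool frame: the origin (TCP) lies on the centre line of the jaws, within the pads' length; the fingertips stand 17 mm ahead of it and the grasp point (between the pads) lies 2 mm behind it (r.finger_overhang is the distance from the TCP to the fingertips, in mm); z points along the fingers, y is the line along which they close (so a half turn about z gives the same grasp; the last joint's range is limited). The gripper opens to 85 mm and grips with 20 to 120 N. Pads are 22 mm wide; open, the fingers measure 114 mm over their backs; the gripper's body (76 mm by 85 mm) begins 54 mm behind the grasp point. The pads swing forward as they close: fully open they stand 13 mm farther back than shut.
Start: joints at [-1.298, 0.259, 0.021, 1.334, 0, 1.418], TCP at [227.17, -500.89, 248.279] pointing down, gripper open.
Joint ranges: [-3.04, 3.04], [-0.91, 1.82], [-1.04, 1.36], [-1.92, 1.95], [-1.52, 1.45], [-3.14, 3.14]. Speed limits (rad/s): [2.22, 2.22, 2.79, 3.14, 3.14, 3.14].

## Interface

Orientations are given as a rotation vector (axis times angle).
In Python, from plant import sensors, optics, job, r gives the robot as it stands.
- The arm moves only by the shell command python3 -m jog 'ROWS' [OPENING] [FORCE]. ROWS is JSON, a list of rows, each a list of 6 numbers: the shift along the tool's x, y, z in mm, then the turn, a rotation vector about the tool's x, y, z in degrees. A call has 1 to 20 rows; each row shifts and turns the commanded pose from where the row before left it, along the tool's axes as they then stand; what a row does not reach is not made up. A row lasts 1/10 s, in which the tool goes at most 50 mm and 8.59 degrees, less where a joint would pass 70% of its speed; a pose out of reach is approached as far as the arm can. A call is refused whole if a number of a shift passes 50 or a number of a turn 8.59, either way. A call with a gripper value outside its range is refused whole. OPENING is the closure, from 0 (fully open) to 1 (shut), set as the call begins (- or left out, the last holds). The fingers move at their own pace and stop on an object; FORCE is the grip in N (left out, the last holds). Time passes only in rows, so rows that do not move let the fingers close. It gives the time, the measured TCP pose, the force, the opening and the grip force at its end, in the units of the state.
- sensors.get_state(): the state, without advancing time (a new reading comes with each control period).
- optics.grab_frame(name): name is "scene" or "top" or "wrist"; returns a dict with "img" (420x560x3 uint8, blue, green, red), "z_map" (420x560 float32, mm along the optical axis (not along the pixel's ray), 0 where there is no reading), "fx", "fy", "cx", "cy" (pixels), "dist_coeffs" ([k1, k2, p1, p2, k3] as OpenCV has them; the pictures are not rectified), "camera_from_world" (4x4, takes a point from world to camera coordinates); the wrist camera has in their place "tool_from_camera" (4x4, takes a point from camera to tool coordinates, whose origin is the TCP and whose axes are the flange's). Camera axes: x right, y up, looking along -z (the intrinsics and any distortion apply to the point x, -y, -z); pixel columns grow to the right and rows downward; lengths in mm; the calibration is good to about 2 mm. A picture is of the moment at which its call begins: read the wrist's pose just before it.
- job.sign_off(): hands the job in; it is judged then, once.
The state is a dict: "clock": time; "q": joint angles; "qd": joint speeds; "effort": joint torques, N m; "eef_pos": TCP position; "eef_rot": TCP orientation; "ft_force": force on the tool from outside, world axes, zero at the start; "torque": the same for the moment, N m; "width": opening from 0.0 (shut) to 1.0 (fully open); "grasp_force": force on a finger pad.
Only numpy, scipy, OpenCV 4.12 (cv2) and the standard library are available. Lean on these libraries where they do the work, as an engineer would, in place of code of your own. Each camera call takes 0.05 s, during which the arm holds its last target. There are 200 camera calls.

## Working session

There is one attempt and no reset: what is moved stays moved. The work goes in short steps, Python scripts to look and compute and a shell command to move; the robot and the scene stay as the last step left them, time stands still between calls to the robot, and variables do not carry over. Pictures are saved under pics/ and viewed, at most 14 in all, crops included, and the job is handed in when it is done.

```bash
mkdir -p pics; ls; cat > h.py <<'E'
import numpy as np, cv2
from plant import sensors, optics, job, r
def cloud(f):
    h,w=f["z_map"].shape
    K=np.array([[f["fx"],0,f["cx"]],[0,f["fy"],f["cy"]],[0,0,1.]])
    uv=np.stack(np.meshgrid(np.arange(w),np.arange(h)),-1).reshape(-1,1,2).astype(float)
    n=cv2.undistortPoints(uv,K,np.array(f["dist_coeffs"],float)).reshape(h,w,2)
    z=f["z_map"].astype(float)
    P=np.stack([n[...,0]*z,-n[...,1]*z,-z,np.ones_like(z)],-1)
    if "camera_from_world" in f: T=np.linalg.inv(np.array(f["camera_from_world"]))
    else:
        s=f["state"]; W=np.eye(4); W[:3,:3]=cv2.Rodrigues(np.array(s["eef_rot"],float))[0]; W[:3,3]=s["eef_pos"]
        T=W@np.array(f["tool_from_camera"])
    X=(P@T.T)[...,:3]; X[z<=0]=np.nan
    return X
def grab(name,save=None):
    s=sensors.get_state(); f=optics.grab_frame(name); f["state"]=s
    if save: cv2.imwrite("pics/"+save+".png",f["img"])
    return f,cloud(f)
E
python3 - <<'E'
from h import *
s=sensors.get_state(); print(s)
R=cv2.Rodrigues(np.array(s["eef_rot"],float))[0]; print(R.round(3))
for n in ("top","scene"):
    f,X=grab(n,n+"0"); np.save(n+"0.npy",X); print(n,np.array(f["camera_from_world"]).round(3).tolist(), np.nanpercentile(X[...,2],[1,50,99]))
E
```

```text
pics
{'clock': 0.0, 'q': array([-1.29757952e+00,  2.59192951e-01,  2.07875566e-02,  1.33372125e+00,
        1.89282497e-06,  1.41819639e+00]), 'qd': array([-2.98147711e-04, -2.64164266e-04,  1.70979017e-05,  4.25732207e-04,
       -2.04612988e-03, -4.75054882e-04]), 'effort': array([-6.02304735e-04, -5.55635405e+01,  3.44531929e+01,  1.36056371e-02,
       -3.18865141e-04, -7.97679746e-06]), 'eef_pos': array([ 227.11239025, -500.63976012,  247.67590317]), 'eef_rot': array([-3.06935903e+00, -6.63548887e-01,  1.22927883e-04]), 'ft_force': array([-9.07712192e-01,  3.40652658e-04, -2.12714047e-01]), 'torque': array([-0.00028901, -0.06365794, -0.02135743]), 'grasp_force': 0.0, 'width': 0.999293569582766}
[[ 0.911  0.413 -0.   ]
 [ 0.413 -0.911  0.001]
 [ 0.    -0.001 -1.   ]]
top [[-0.01, -1.0, -0.026, 25.452], [0.994, -0.012, 0.109, -551.203], [-0.109, -0.024, 0.994, -1112.843], [0.0, 0.0, 0.0, 1.0]] [-7.56982172e+02  1.12756734e-01  7.12632101e+02]
scene [[0.318, 0.948, -0.017, -171.413], [-0.507, 0.185, 0.842, 222.334], [0.801, -0.259, 0.54, -1882.784], [0.0, 0.0, 0.0, 1.0]] [-7.56302679e+02 -6.72229575e-01  5.27290901e+02]
```

View pics/top0.png

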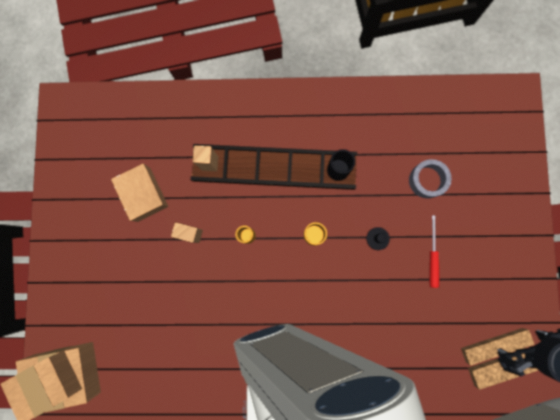

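View pics/scene0.png

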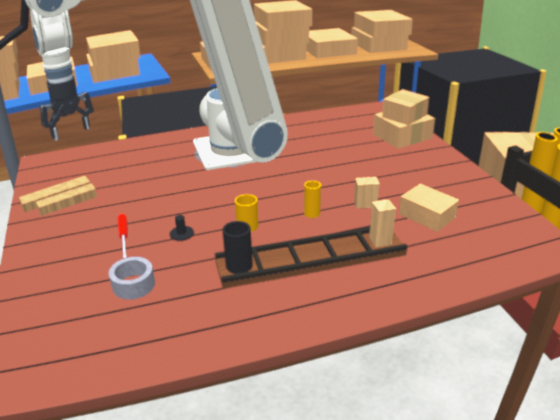

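The top view shows the post at (203,155), the black tube at (342,165), and the bays at (241,165), (273,167) and (305,168). The block is at (185,232), the narrow tube at (244,234), the wide tube at (316,233) and the cap at (378,238). The scene view agrees.

```bash
python3 - <<'E'
from h import *
X=np.load("top0.npy"); Z=X[...,2]
print("table z", np.nanmedian(Z[245:280,100:230]))
win=dict(block=(215,168,248,205),narrow=(222,232,248,258),wide=(218,300,250,332),cap=(222,362,254,394),post=(143,190,172,216),black=(146,325,184,360))
for k,(a,b,c,d) in win.items():
    P=X[a:c,b:d].reshape(-1,3); P=P[np.isfinite(P).all(1)]
    zt=np.percentile(P[:,2],97); 
    Q=P[(P[:,2]>zt-6)&(P[:,2]<zt+6)]
    c_,r_=cv2.minEnclosingCircle(Q[:,:2].astype(np.float32)); mr=cv2.minAreaRect(Q[:,:2].astype(np.float32))
    print(k,"ztop",zt.round(1),"n",len(Q),"mean",Q[:,:2].mean(0).round(1),"circ",np.round(c_,1),round(r_,1),"rect",np.round(mr[0],1),np.round(mr[1],1),round(mr[2],1))
P=X[140:195,185:362].reshape(-1,3)
Q=P[(P[:,2]>24)&(P[:,2]<36)]
mr=cv2.minAreaRect(Q[:,:2].astype(np.float32)); print("rails",len(Q),mr)
Q=P[(P[:,2]>12)&(P[:,2]<150)]
mr=cv2.minAreaRect(Q[:,:2].astype(np.float32)); print("rack all",mr)
# scene cloud: tops
Y=np.load("scene0.npy"); P=Y[np.isfinite(Y).all(2)]
P=P[(P[:,0]>350)&(P[:,0]<800)&(abs(P[:,1])<420)]
for k,c,zt in (("narrow",None,95),("wide",None,85)):pass
np.save("sc.npy",P)
f=cv2.imread("pics/top0.png")[130:260,160:400]; cv2.imwrite("pics/crop.png",cv2.resize(f,None,fx=3.3,fy=3.3,interpolation=2))
E
```

```text
table z 0.591565933677316
block ztop 83.2 n 322 mean [486.  276.6] circ [486.1 276.9] 34.9 rect [486.2 276.6] [62.3 39.6] 74.6
narrow ztop 96.7 n 77 mean [478.4 114.5] circ [478.2 113.9] 22.9 rect [478.4 113.8] [42.4 42.9] 0.2
wide ztop 86.3 n 105 mean [479.2 -75.1] circ [478.9 -75.1] 29.8 rect [479.4 -74.9] [55.8 58.3] 89.0
cap ztop 62.9 n 75 mean [ 466.5 -253.6] circ [ 466.5 -253.9] 12.8 rect [ 466.5 -254. ] [24.6 23.5] 54.0
post ztop 131.4 n 268 mean [687.  220.2] circ [687.4 220.5] 29.8 rect [687.  220.1] [45.  44.8] 87.1
black ztop 129.4 n 174 mean [ 662.9 -146.6] circ [ 662.8 -146.5] 33.0 rect [ 662.6 -145.9] [64.1 63.8] 2.5
rails 1911 ((675.35107421875, 37.29225158691406), (470.5635986328125, 107.81398010253906), 86.230224609375)
rack all ((674.7314453125, 36.967041015625), (471.3961486816406, 117.4881591796875), 87.64635467529297)
```

View pics/crop.png

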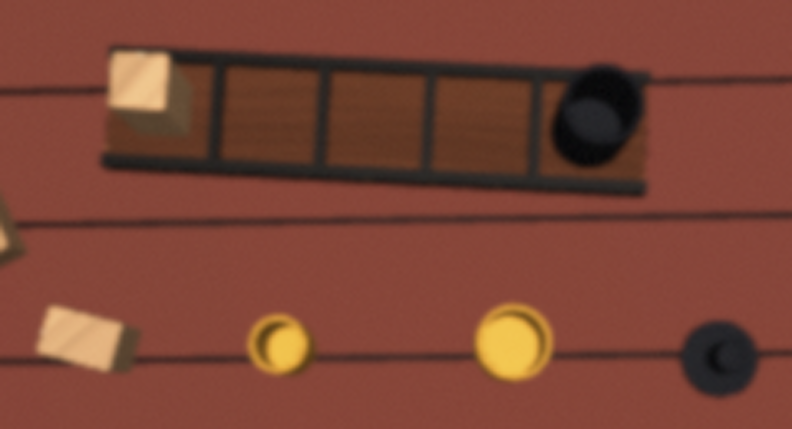

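The geometry is consistent: the post-to-black-tube distance is 367 mm (368 expected), and the sizes and heights match. Bay targets:

| Bay | Position (x, y) |
|---|---|
| Wide tube | (669,-55) |
| Block | (675,37) |
| Narrow tube | (681,129) |

The row axis is at 86.2°. I'll turn the tool first, then go above the wide tube.

```bash
cat >> h.py <<'E'
def to(x,y,z,th=None,s=None):
    """remaining shift in tool axes (mm) and turn about tool z (deg)"""
    s=s or sensors.get_state(); R=cv2.Rodrigues(np.array(s["eef_rot"],float))[0]
    a=np.degrees(np.arctan2(R[1,0],R[0,0]))
    p=np.array(s["eef_pos"]); d=R.T@(np.array([x,y,z])-p)
    print("pos",p.round(1),"ang",a.round(2),"tilt",R[:2,2].round(4),"shift",d.round(1),"turn", None if th is None else round(a-th,2),"w",round(s["width"],3),"gf",round(float(s["grasp_force"]),1),"t",round(s["clock"],1),"F",np.round(s["ft_force"],1))
E
python3 -m jog '[[0,0,0,0,0,-7.7],[0,0,0,0,0,-7.7],[0,0,0,0,0,-7.7],[0,0,0,0,0,-7.7],[0,0,0,0,0,-7.7],[0,0,0,0,0,-7.7],[0,0,0,0,0,-7.7],[0,0,0,0,0,-7.7]]'
python3 -m jog '[[31,16,0,0,0,0],[31,16,0,0,0,0],[31,16,0,0,0,0],[31,16,0,0,0,0],[31,16,0,0,0,0],[31,16,0,0,0,0],[31,16,0,0,0,0],[31,16,0,0,0,0],[31,16,0,0,0,0],[31,16,0,0,0,0],[31,16,0,0,0,0],[31,16,0,0,0,0],[31,16,0,0,0,0],[31,16,0,0,0,0],[0,0,0,0,0,0],[0,0,0,0,0,0],[0,0,0,0,0,0]]' 0 30
python3 - <<'E'
from h import *
print(r.finger_overhang)
to(479,-75,58,86.2)
f,X=grab("wrist","w1"); np.save("w1.npy",X)
E
```

```text
clock: 0.9
eef_pos: [227.1, -500.7, 247.9]
eef_rot: [-2.291, -2.148, -0.001]
ft_force: [-0.9, -0.0, -0.6]
width: 0.999
grasp_force: 0.0
clock: 2.6
eef_pos: [480.6, -84.0, 248.1]
eef_rot: [-2.298, -2.142, 0.001]
ft_force: [0.1, -1.2, 0.1]
width: 1.003
grasp_force: 0.0
17.0
pos [480.6 -84.  248.1] ang 85.98 tilt [-0.0006 -0.    ] shift [  8.9  -2.1 190.1] turn -0.22 w 1.003 gf 0.0 t 2.6 F [ 0.1 -1.2  0.1]
```

View pics/w1.png

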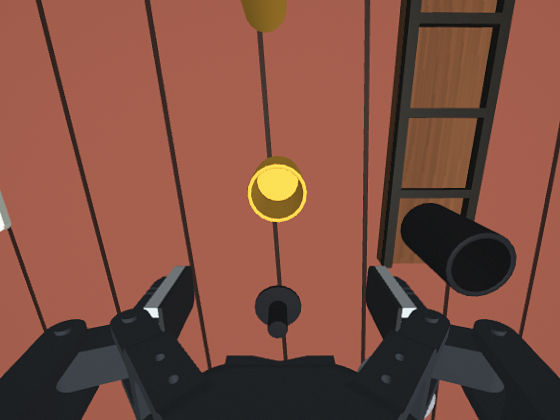

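The wrist view shows the wide tube's rim at (277,192), the cap at (278,310) and the black tube's top at (480,263). I'll cross-check with the wrist depth before descending.

```bash
cat >> h.py <<'E'
def top(X,win,zt,tol=5):
    a,b,c,d=win; P=X[a:c,b:d].reshape(-1,3); P=P[np.isfinite(P).all(1)]
    Q=P[abs(P[:,2]-zt)<tol][:,:2].astype(np.float32)
    c_,r_=cv2.minEnclosingCircle(Q); mr=cv2.minAreaRect(Q)
    print("n",len(Q),"circ",np.round(c_,1),round(r_,1),"rect",np.round(mr[0],1),np.round(mr[1],1),round(mr[2],1))
E
python3 - <<'E'
from h import *
X=np.load("w1.npy"); top(X,(140,230,235,320),86); top(X,(190,390,310,530),128)
print(np.nanmedian(X[100:350,200:240,2]))
E
```

```text
n 688 circ [479.3 -74.7] 29.9 rect [479.2 -74.3] [59.1 58.6] 37.5
n 1353 circ [ 662.9 -145.4] 33.6 rect [ 663.  -145.6] [64.6 65.7] 51.8
-1.7962599434600293
```

The wrist and top cameras agree to about 1 mm. Descend, grip and lift.

```bash
python3 -m jog '[[3,-0.7,0,0,0,0],[3,-0.7,0,0,0,0],[3,-0.7,0,0,0,0],[0,0,20,0,0,0],[0,0,25,0,0,0],[0,0,25,0,0,0],[0,0,25,0,0,0],[0,0,25,0,0,0],[0,0,25,0,0,0],[0,0,20,0,0,0],[0,0,15,0,0,0],[0,0,10,0,0,0],[0,0,5,0,0,0],[0,0,0,0,0,0],[0,0,0,0,0,0]]'
python3 -m jog '[[0,0,0,0,0,0],[0,0,0,0,0,0],[0,0,0,0,0,0],[0,0,0,0,0,0],[0,0,0,0,0,0],[0,0,0,0,0,0],[0,0,0,0,0,0],[0,0,0,0,0,0],[0,0,0,0,0,0],[0,0,0,0,0,0]]' 1 40
python3 -c "
from h import *
to(669,-54.8,248,86.2)"
```

```text
clock: 4.15
eef_pos: [479.8, -74.6, 53.9]
eef_rot: [2.297, 2.142, 0.001]
ft_force: [-0.4, 0.2, 0.7]
width: 1.0
grasp_force: 0.0
clock: 5.15
eef_pos: [479.7, -74.6, 54.2]
eef_rot: [2.297, 2.142, 0.001]
ft_force: [-2.2, 0.6, 7.0]
width: 0.705
grasp_force: 42.1
pos [479.7 -74.6  54.2] ang 85.99 tilt [ 0.0011 -0.0005] shift [  32.9  187.7 -193.7] turn -0.21 w 0.705 gf 42.1 t 5.2 F [-2.2  0.6  7. ]
```

```bash
python3 -m jog '[[0,0,-10,0,0,0],[0,0,-20,0,0,0],[0,0,-20,0,0,0],[0,0,-20,0,0,0],[0,0,-20,0,0,0],[0,0,-20,0,0,0],[0,0,-20,0,0,0],[0,0,-20,0,0,0]]'
python3 -m jog '[[3.3,18.8,0,0,0,0],[3.3,18.8,0,0,0,0],[3.3,18.8,0,0,0,0],[3.3,18.8,0,0,0,0],[3.3,18.8,0,0,0,0],[3.3,18.8,0,0,0,0],[3.3,18.8,0,0,0,0],[3.3,18.8,0,0,0,0],[3.3,18.8,0,0,0,0],[3.3,18.5,0,0,0,-0.2],[0,0,0,0,0,0],[0,0,0,0,0,0],[0,0,0,0,0,0]]'
python3 - <<'E'
from h import *
to(669,-54.8,72,86.2)
f,X=grab("wrist","w2"); np.save("w2.npy",X)
g,Y=grab("top"); np.save("top2.npy",Y)
E
```

```text
clock: 5.95
eef_pos: [479.2, -74.3, 204.8]
eef_rot: [2.298, 2.142, 0.0]
ft_force: [-0.8, 0.1, -1.7]
width: 0.706
grasp_force: 44.0
clock: 7.25
eef_pos: [668.3, -54.7, 203.6]
eef_rot: [-2.294, -2.146, 0.0]
ft_force: [0.4, 0.2, -1.7]
width: 0.703
grasp_force: 44.3
pos [668.3 -54.7 203.6] ang 86.19 tilt [-0.0004 -0.    ] shift [-1.000e-01  7.000e-01  1.316e+02] turn -0.01 w 0.703 gf 44.3 t 7.2 F [ 0.4  0.2 -1.7]
```

View pics/w2.png

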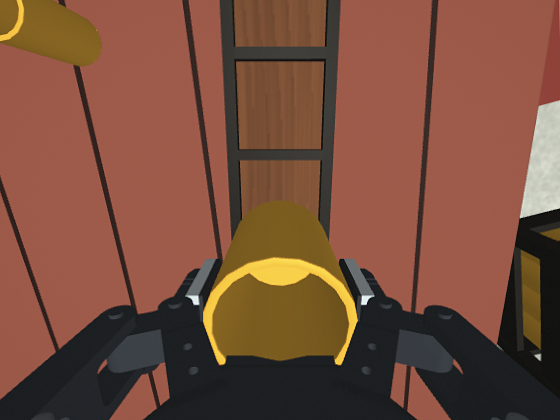

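The tube hangs straight, and the rack's rails (239 to 321 at row 155) are centred and parallel to the tool. I'll check the cross rails in the depth data.

```bash
python3 - <<'E'
from h import *
X=np.load("w2.npy")
for rr in ((145,165),(43,63)):
    P=X[rr[0]:rr[1],245:315].reshape(-1,3); Q=P[P[:,2]>24]; print(len(Q),Q.mean(0).round(1), np.percentile(P[:,2],[5,95]).round(1))
P=X[70:140,200:360]; 
Q=P[(P[...,2]>24)]; print("side rails", cv2.minAreaRect(Q[:,:2].astype(np.float32)))
P=X[200:365,200:360].reshape(-1,3); Q=P[P[:,2]>231-8+0*1]; print(len(Q),np.nanmax(P[:,2])) 
E
```

```text
718 [671.8  -8.   28.3] [nan nan]
855 [678.6  83.3  28.2] [nan nan]
side rails ((675.7523803710938, 38.00090408325195), (62.29507064819336, 106.5746841430664), 86.14818572998047)
6891 269.03672123702273
```

```bash
python3 -m jog '[[0.4,0.8,10,0,0,0],[0,0,20,0,0,0],[0,0,20,0,0,0],[0,0,20,0,0,0],[0,0,20,0,0,0],[0,0,15,0,0,0],[0,0,10,0,0,0],[0,0,7,0,0,0],[0,0,5,0,0,0],[0,0,2,0,0,0],[0,0,0,0,0,0],[0,0,0,0,0,0],[0,0,0,0,0,0]]'
python3 -c "
from h import *
to(669.1,-54.4,72,86.2)"
```

```text
clock: 8.65
eef_pos: [670.1, -54.4, 74.8]
eef_rot: [2.293, 2.146, 0.001]
ft_force: [0.0, -0.1, -1.7]
width: 0.703
grasp_force: 44.3
pos [670.1 -54.4  74.8] ang 86.2 tilt [ 0.0008 -0.0002] shift [-0.1 -1.   2.8] turn -0.0 w 0.703 gf 44.3 t 8.7 F [ 0.  -0.1 -1.7]
```

```bash
python3 -m jog '[[0,-0.8,1,0,0,0],[0,0,1,0,0,0],[0,0,0.5,0,0,0],[0,0,0,0,0,0],[0,0,0,0,0,0]]'
python3 -m jog '[[0,0,0,0,0,0],[0,0,0,0,0,0],[0,0,0,0,0,0],[0,0,0,0,0,0],[0,0,0,0,0,0],[0,0,0,0,0,0]]' 0
python3 -m jog '[[0,0,-10,0,0,0],[0,0,-20,0,0,0],[0,0,-20,0,0,0],[0,0,-20,0,0,0],[0,0,-20,0,0,0],[0,0,-20,0,0,0],[0,0,-20,0,0,0],[0,0,-20,0,0,0],[0,0,-20,0,0,0],[0,0,0,0,0,0],[0,0,0,0,0,0]]'
python3 - <<'E'
from h import *
to(478.6,114.2,64,86.2)
f,X=grab("wrist","w3"); np.save("w3.npy",X)
g,Y=grab("top","t3"); np.save("t3.npy",Y)
E
```

```text
clock: 9.15
eef_pos: [669.0, -54.2, 72.3]
eef_rot: [2.294, 2.146, 0.0]
ft_force: [-3.4, -0.1, 5.3]
width: 0.707
grasp_force: 44.7
clock: 9.75
eef_pos: [669.0, -54.3, 71.7]
eef_rot: [-2.294, -2.146, 0.0]
ft_force: [0.3, -0.4, 0.2]
width: 1.002
grasp_force: 0.0
clock: 10.85
eef_pos: [669.1, -54.3, 242.3]
eef_rot: [2.293, 2.146, 0.001]
ft_force: [0.2, -0.0, -0.1]
width: 0.997
grasp_force: 0.0
pos [669.1 -54.3 242.3] ang 86.19 tilt [ 0.0011 -0.0002] shift [ 155.5 -201.4  178.1] turn -0.01 w 0.997 gf 0.0 t 10.8 F [ 0.2 -0.  -0.1]
```

View pics/w3.png

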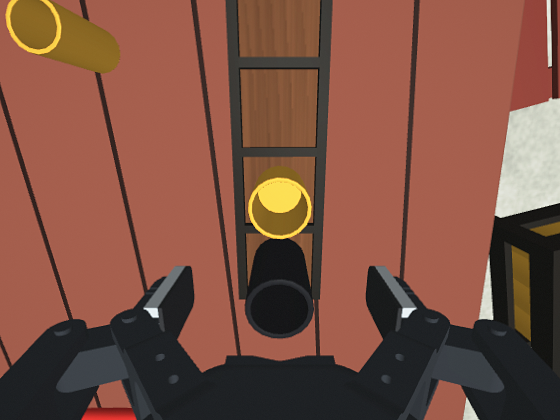

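The wide tube stands in its bay, with its rim at (280,208), in line with the black tube's rim at (280,308). Next is the narrow tube.

```bash
python3 - <<'E'
from h import *
X=np.load("w3.npy"); top(X,(160,240,245,320),103); top(X,(260,240,345,320),128)
E
python3 -m jog '[[15.5,-20,0,0,0,0],[15.5,-20,0,0,0,0],[15.5,-20,0,0,0,0],[15.5,-20,0,0,0,0],[15.5,-20,0,0,0,0],[15.5,-20,0,0,0,0],[15.5,-20,0,0,0,0],[15.5,-20,0,0,0,0],[15.5,-20,0,0,0,0],[15.5,-21,0,0,0,0],[0,0,0,0,0,0],[0,0,0,0,0,0],[0,0,20,0,0,0],[0,0,20,0,0,0],[0,0,0,0,0,0],[0,0,0,0,0,0]]'
python3 -c "
from h import *
to(478.3,114.1,60,86.2)"
```

```text
n 837 circ [670.1 -54.4] 29.9 rect [670.1 -54.1] [59.  58.7] 60.2
n 1165 circ [ 663.6 -145.6] 33.0 rect [ 663.7 -145.3] [64.1 64.5] 86.9
clock: 12.55
eef_pos: [479.2, 113.3, 201.7]
eef_rot: [-2.294, -2.145, 0.001]
ft_force: [0.8, 0.3, 0.5]
width: 1.003
grasp_force: 0.0
pos [479.2 113.3 201.7] ang 86.16 tilt [-0.001  -0.0002] shift [  0.8  -0.8 141.7] turn -0.04 w 1.003 gf 0.0 t 12.6 F [0.8 0.3 0.5]
```

```bash
python3 -m jog '[[0.8,-0.8,10,0,0,0],[0,0,20,0,0,0],[0,0,25,0,0,0],[0,0,25,0,0,0],[0,0,25,0,0,0],[0,0,20,0,0,0],[0,0,10,0,0,0],[0,0,6,0,0,0],[0,0,0,0,0,0],[0,0,0,0,0,0]]'
python3 -m jog '[[0,0,0,0,0,0],[0,0,0,0,0,0],[0,0,0,0,0,0],[0,0,0,0,0,0],[0,0,0,0,0,0],[0,0,0,0,0,0],[0,0,0,0,0,0],[0,0,0,0,0,0],[0,0,0,0,0,0],[0,0,0,0,0,0],[0,0,0,0,0,0]]' 1 40
python3 -c "
from h import *
to(681.2,129.2,220,86.2)"
```

```text
clock: 13.55
eef_pos: [478.5, 114.6, 61.5]
eef_rot: [2.293, 2.146, 0.001]
ft_force: [-0.6, -0.2, 0.0]
width: 1.002
grasp_force: 0.0
clock: 14.65
eef_pos: [478.2, 114.6, 61.5]
eef_rot: [2.293, 2.146, 0.001]
ft_force: [-2.9, -0.9, 6.9]
width: 0.534
grasp_force: 40.3
pos [478.2 114.6  61.5] ang 86.2 tilt [0.0009 0.0001] shift [  28.   201.7 -158.3] turn 0.0 w 0.534 gf 40.3 t 14.7 F [-2.9 -0.9  6.9]
```

```bash
python3 -m jog '[[0,0,-10,0,0,0],[0,0,-20,0,0,0],[0,0,-20,0,0,0],[0,0,-25,0,0,0],[0,0,-25,0,0,0],[0,0,-25,0,0,0],[0,0,-20,0,0,0],[0,0,-13,0,0,0]]'
python3 -m jog '[[2.8,20,0,0,0,0],[2.8,20,0,0,0,0],[2.8,20,0,0,0,0],[2.8,20,0,0,0,0],[2.8,20,0,0,0,0],[2.8,20,0,0,0,0],[2.8,20,0,0,0,0],[2.8,20,0,0,0,0],[2.8,20,0,0,0,0],[2.8,21,0,0,0,0],[0,0,0,0,0,0],[0,0,0,0,0,0],[0,0,0,0,0,0]]'
python3 - <<'E'
from h import *
to(681.2,129.2,79.5,86.2)
f,X=grab("top","t4"); cv2.imwrite("pics/t4c.png",cv2.resize(f["img"][130:260,160:400],None,fx=3,fy=3))
g,W=grab("wrist","w4")
E
```

```text
clock: 15.45
eef_pos: [478.1, 114.6, 221.0]
eef_rot: [2.293, 2.146, 0.002]
ft_force: [-0.2, -0.5, -2.4]
width: 0.533
grasp_force: 41.4
clock: 16.75
eef_pos: [679.7, 129.2, 219.0]
eef_rot: [-2.294, -2.146, 0.001]
ft_force: [-0.3, 0.2, -1.3]
width: 0.539
grasp_force: 41.6
pos [679.7 129.2 219. ] ang 86.2 tilt [-0.0005  0.    ] shift [1.000e-01 1.600e+00 1.395e+02] turn 0.0 w 0.539 gf 41.6 t 16.8 F [-0.3  0.2 -1.3]
```

View pics/w4.png

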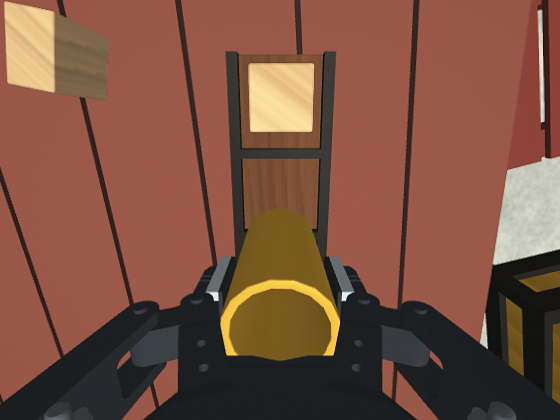

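The narrow tube hangs straight over its bay. The post's top is at (281,97), and the cross rail between the tube and the post is at row 153. Lower and release.

```bash
python3 -m jog '[[0,1,10,0,0,0],[0,0,20,0,0,0],[0,0,25,0,0,0],[0,0,25,0,0,0],[0,0,20,0,0,0],[0,0,15,0,0,0],[0,0,10,0,0,0],[0,0,7,0,0,0],[0,0,3,0,0,0],[0,0,0,0,0,0],[0,0,0,0,0,0],[0,0,0,0,0,0]]'
python3 -c "
from h import *
to(681.2,129.2,79.5,86.2)"
```

```text
clock: 18.05
eef_pos: [681.8, 129.2, 84.5]
eef_rot: [2.293, 2.146, 0.001]
ft_force: [-0.2, 0.6, -1.7]
width: 0.536
grasp_force: 41.7
pos [681.8 129.2  84.5] ang 86.2 tilt [0.0012 0.0001] shift [-0.  -0.6  5. ] turn -0.0 w 0.536 gf 41.7 t 18.1 F [-0.2  0.6 -1.7]
```

```bash
python3 -m jog '[[0,-0.5,2,0,0,0],[0,0,1.5,0,0,0],[0,0,1.5,0,0,0],[0,0,0,0,0,0],[0,0,0,0,0,0]]'
python3 -m jog '[[0,0,0,0,0,0],[0,0,0,0,0,0],[0,0,0,0,0,0],[0,0,0,0,0,0],[0,0,0,0,0,0],[0,0,0,0,0,0],[0,0,0,0,0,0]]' 0
python3 -m jog '[[0,0,-10,0,0,0],[0,0,-20,0,0,0],[0,0,-20,0,0,0],[0,0,-20,0,0,0],[0,0,-20,0,0,0],[0,0,-20,0,0,0],[0,0,-20,0,0,0],[0,0,-20,0,0,0],[0,0,-20,0,0,0],[0,0,0,0,0,0],[0,0,0,0,0,0]]'
python3 - <<'E'
from h import *
to(486.1,276.8,54,74.6)
f,X=grab("wrist","w5"); np.save("w5.npy",X)
top(X,(120,230,260,340),113); top(X,(60,230,170,340),128)
E
```

```text
clock: 18.55
eef_pos: [680.9, 129.2, 79.6]
eef_rot: [2.294, 2.146, 0.001]
ft_force: [-2.2, -0.0, 5.6]
width: 0.537
grasp_force: 42.1
clock: 19.25
eef_pos: [681.0, 129.2, 78.8]
eef_rot: [2.294, 2.146, -0.0]
ft_force: [0.3, 0.2, 0.7]
width: 1.004
grasp_force: 0.0
clock: 20.35
eef_pos: [681.0, 129.2, 249.3]
eef_rot: [2.293, 2.146, 0.001]
ft_force: [-0.2, 0.7, -0.5]
width: 1.002
grasp_force: 0.0
pos [681.  129.2 249.3] ang 86.2 tilt [0.0011 0.0001] shift [ 134.4 -204.5  195.1] turn 11.6 w 1.002 gf 0.0 t 20.4 F [-0.2  0.7 -0.5]
n 631 circ [682.  128.9] 23.0 rect [681.8 128.7] [45.2 44.5] 86.7
n 3459 circ [687.6 221.6] 30.6 rect [687.7 221.3] [44.7 45.1] 86.5
```

```bash
python3 -m jog '[[13.4,-20.3,0,0,0,0],[13.4,-20.3,0,0,0,0],[13.4,-20.3,0,0,0,0],[13.4,-20.3,0,0,0,0],[13.4,-20.3,0,0,0,0],[13.4,-20.3,0,0,0,0],[13.4,-20.3,0,0,0,0],[13.4,-20.3,0,0,0,0],[13.4,-20.3,0,0,0,0],[13.4,-20.3,0,0,0,0],[0,0,0,0,0,5.8],[0,0,0,0,0,5.8],[0,0,0,0,0,0],[0,0,0,0,0,0],[0,0,0,0,0,0]]'
python3 - <<'E'
from h import *
f,X=grab("wrist","w6"); np.save("w6.npy",X)
P=X[80:330,190:370].reshape(-1,3); print(np.nanpercentile(P[:,2],[50,90]))
top(X,(80,190,330,370),81)
to(486.1,276.8,52,74.6)
E
```

```text
clock: 21.9
eef_pos: [487.3, 276.2, 248.4]
eef_rot: [-2.497, -1.906, 0.001]
ft_force: [-0.2, -0.2, 0.3]
width: 1.002
grasp_force: 0.0
[-1.65177658  0.2797886 ]
n 2271 circ [486.6 277.8] 35.9 rect [486.6 278. ] [61.8 39.9] 74.5
pos [487.3 276.2 248.5] ang 74.68 tilt [-0.0005 -0.0002] shift [  0.4  -1.2 196.5] turn 0.08 w 0.995 gf 0.0 t 21.9 F [-0.1  0.2  0.5]
```

View pics/w6.png

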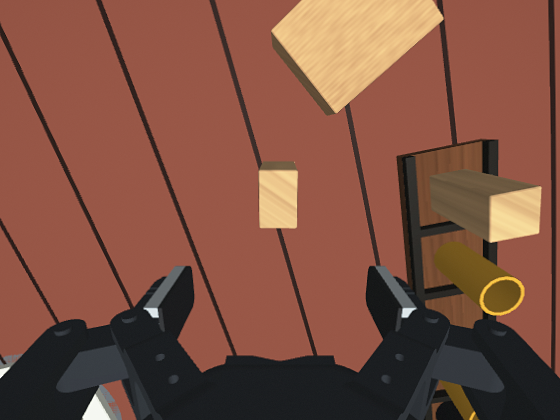

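The block's top is at (278,198) and square to the tool, and the carton is clear. Descend and grip.

```bash
python3 -m jog '[[1,-1,15,0,0,0],[0,0,25,0,0,0],[0,0,25,0,0,0],[0,0,25,0,0,0],[0,0,25,0,0,0],[0,0,25,0,0,0],[0,0,25,0,0,0],[0,0,15,0,0,0],[0,0,10,0,0,0],[0,0,4,0,0,0],[0,0,0,0,0,0],[0,0,0,0,0,0]]'
python3 -m jog '[[0,0,0,0,0,0],[0,0,0,0,0,0],[0,0,0,0,0,0],[0,0,0,0,0,0],[0,0,0,0,0,0],[0,0,0,0,0,0],[0,0,0,0,0,0],[0,0,0,0,0,0],[0,0,0,0,0,0],[0,0,0,0,0,0],[0,0,0,0,0,0],[0,0,0,0,0,0]]' 1 40
python3 -c "
from h import *
to(486,277,204,86.2)"
python3 -m jog '[[0,0,-10,0,0,0],[0,0,-20,0,0,0],[0,0,-20,0,0,0],[0,0,-25,0,0,0],[0,0,-25,0,0,0],[0,0,-25,0,0,0],[0,0,-25,0,0,0],[0,0,-15,0,0,0],[0,0,0,0,0,-5.8],[0,0,0,0,0,-5.8],[0,0,0,0,0,0],[0,0,0,0,0,0]]'
python3 -c "
from h import *
to(675.3,37.3,204,86.2)"
```

```text
clock: 23.15
eef_pos: [487.0, 277.7, 55.5]
eef_rot: [2.499, 1.904, 0.002]
ft_force: [-0.3, 0.4, -0.4]
width: 1.001
grasp_force: 0.0
clock: 24.35
eef_pos: [486.7, 277.6, 55.2]
eef_rot: [2.499, 1.904, 0.001]
ft_force: [-2.0, -0.1, 5.2]
width: 0.464
grasp_force: 42.0
pos [486.7 277.6  55.2] ang 74.6 tilt [0.0005 0.0002] shift [  -0.7   -0.4 -148.8] turn -11.6 w 0.464 gf 42.0 t 24.4 F [-2.  -0.1  5.2]
clock: 25.55
eef_pos: [486.5, 277.5, 219.9]
eef_rot: [-2.297, -2.143, 0.0]
ft_force: [-0.3, 0.9, -0.8]
width: 0.462
grasp_force: 41.3
pos [486.5 277.5 219.9] ang 86.03 tilt [-0.0002 -0.0001] shift [-226.6  205.    15.9] turn -0.17 w 0.462 gf 41.3 t 25.6 F [-0.3  0.9 -0.8]
```

```bash
python3 -m jog '[[-22.6,20.5,0,0,0,-0.1],[-22.6,20.5,0,0,0,0],[-22.6,20.5,0,0,0,0],[-22.6,20.5,0,0,0,0],[-22.6,20.5,0,0,0,0],[-22.6,20.5,0,0,0,0],[-22.6,20.5,0,0,0,0],[-22.6,20.5,0,0,0,0],[-22.6,20.5,0,0,0,0],[-22.6,20.5,0,0,0,0],[0,0,0,0,0,0],[0,0,0,0,0,0],[0,0,0,0,0,0]]'
python3 - <<'E'
from h import *
to(675.3,37.3,73.3,86.2)
f,X=grab("wrist","w7"); np.save("w7.npy",X)
E
```

```text
clock: 26.85
eef_pos: [676.0, 39.3, 219.7]
eef_rot: [-2.292, -2.147, 0.0]
ft_force: [-0.8, -0.2, -0.6]
width: 0.462
grasp_force: 41.5
pos [676.   39.3 219.7] ang 86.25 tilt [-0.0006  0.0002] shift [ -2.1  -0.5 146.4] turn 0.05 w 0.462 gf 41.5 t 26.9 F [-0.8 -0.2 -0.6]
```

View pics/w7.png

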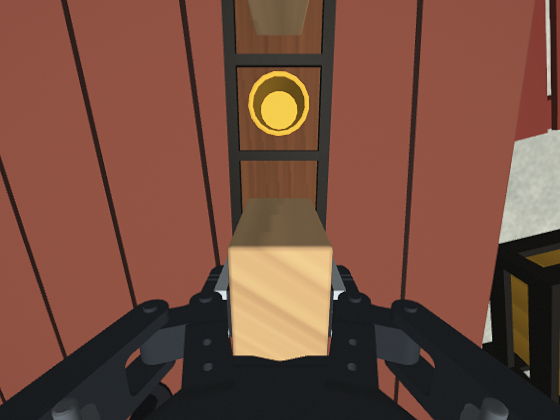

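The block is held square, with its top's front edge at row 246. I'll check its offset along the row from that edge.

```bash
python3 - <<'E'
from h import *
X=np.load("w7.npy"); P=X[235:340,240:320].reshape(-1,3); P=P[np.isfinite(P).all(1)]
print(np.percentile(P[:,2],[50,90])); Q=P[abs(P[:,2]-245)<6]; print(len(Q)); 
u=np.array([.0663,.9978]); print("front edge ahead of TCP", np.percentile((Q[:,:2]-[676,39.3])@u,[95,99,100]).round(1))
top(X,(60,240,140,320),113)
P=X[148:164,245:315].reshape(-1,3); Q=P[P[:,2]>24]; print("rail",Q.mean(0).round(1))
E
```

```text
[242.62790605 243.37272866]
7697
front edge ahead of TCP [30.3 31.1 31.6]
n 1030 circ [682.  128.9] 23.0 rect [682.  128.9] [44.9 44.9] 84.8
rail [679.9  83.6  28.3]
```

```bash
python3 -m jog '[[-2,-1.5,10,0,0,0],[0,0,20,0,0,0],[0,0,25,0,0,0],[0,0,25,0,0,0],[0,0,20,0,0,0],[0,0,15,0,0,0],[0,0,10,0,0,0],[0,0,10,0,0,0],[0,0,6,0,0,0],[0,0,2,0,0,0],[0,0,0,0,0,0],[0,0,0,0,0,0],[0,0,0,0,0,0]]'
python3 -c "
from h import *
to(675.4,37.4,73.3,86.2)"
```

```text
clock: 28.2
eef_pos: [675.2, 36.8, 77.4]
eef_rot: [2.292, 2.148, 0.001]
ft_force: [0.8, -0.1, -1.9]
width: 0.462
grasp_force: 41.5
pos [675.2  36.8  77.4] ang 86.29 tilt [ 0.001 -0.   ] shift [0.6 0.2 4.1] turn 0.09 w 0.462 gf 41.5 t 28.2 F [ 0.8 -0.1 -1.9]
```

```bash
python3 -m jog '[[0.6,0.2,2,0,0,0],[0,0,1.5,0,0,0],[0,0,0.8,0,0,0],[0,0,0,0,0,0],[0,0,0,0,0,0]]'
python3 -m jog '[[0,0,0,0,0,0],[0,0,0,0,0,0],[0,0,0,0,0,0],[0,0,0,0,0,0],[0,0,0,0,0,0],[0,0,0,0,0,0],[0,0,0,0,0,0],[0,0,0,0,0,0]]' 0
python3 -m jog '[[0,0,-10,0,0,0],[0,0,-20,0,0,0],[0,0,-20,0,0,0],[0,0,-20,0,0,0],[0,0,-20,0,0,0],[0,0,-20,0,0,0],[0,0,-20,0,0,0],[0,0,-20,0,0,0],[0,0,-20,0,0,0],[0,0,0,0,0,0],[0,0,0,0,0,0]]'
python3 - <<'E'
from h import *
to(466.5,-253.8,50,86.2)
f,X=grab("wrist","w8"); np.save("w8.npy",X)
top(X,(0,235,400,325),98); top(X,(0,235,150,325),113)
E
```

```text
clock: 28.7
eef_pos: [675.2, 37.5, 73.2]
eef_rot: [2.292, 2.148, 0.001]
ft_force: [-2.2, 0.5, 5.9]
width: 0.464
grasp_force: 42.0
clock: 29.5
eef_pos: [675.1, 37.5, 72.5]
eef_rot: [-2.292, -2.148, 0.0]
ft_force: [-0.5, -0.4, 0.0]
width: 0.998
grasp_force: 0.0
clock: 30.6
eef_pos: [675.2, 37.5, 243.0]
eef_rot: [2.291, 2.148, 0.001]
ft_force: [0.2, -0.1, -1.2]
width: 1.0
grasp_force: 0.0
pos [675.2  37.5 243. ] ang 86.3 tilt [ 0.0011 -0.    ] shift [-304.1 -189.6  192.8] turn 0.1 w 1.0 gf 0.0 t 30.6 F [ 0.2 -0.1 -1.2]
n 4306 circ [679.6  32.7] 169.6 rect [675.3  33. ] [335.2  60.9] 86.4
n 1164 circ [683.9 156. ] 49.8 rect [683.8 153.4] [94.2 45.2] 86.7
```

View pics/w8.png

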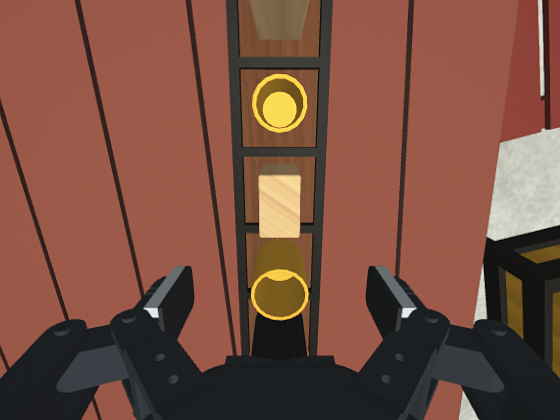

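All three stand centred: narrow tube at (279,103), block at (280,206), wide tube at (279,292). Now the cap.

```bash
python3 -m jog '[[-21.7,-13.5,0,0,0,0.1],[-21.7,-13.5,0,0,0,0],[-21.7,-13.5,0,0,0,0],[-21.7,-13.5,0,0,0,0],[-21.7,-13.5,0,0,0,0],[-21.7,-13.5,0,0,0,0],[-21.7,-13.5,0,0,0,0],[-21.7,-13.5,0,0,0,0],[-21.7,-13.5,0,0,0,0],[-21.7,-13.5,0,0,0,0],[-21.7,-13.5,0,0,0,0],[-21.7,-13.5,0,0,0,0],[-21.7,-13.5,0,0,0,0],[-21.7,-13.5,0,0,0,0],[0,0,0,0,0,0],[0,0,0,0,0,0],[0,0,0,0,0,0]]'
python3 - <<'E'
from h import *
to(466.5,-253.8,44,86.2)
f,X=grab("wrist","w9"); np.save("w9.npy",X)
top(X,(120,220,300,340),62,4); top(X,(120,200,300,360),14,6)
E
```

```text
clock: 32.35
eef_pos: [466.6, -252.6, 242.1]
eef_rot: [-2.293, -2.146, -0.0]
ft_force: [1.0, 0.2, 0.0]
width: 0.999
grasp_force: 0.0
pos [ 466.6 -252.6  242.1] ang 86.21 tilt [-0.0005  0.0006] shift [-1.300e+00  1.000e-01  1.981e+02] turn 0.01 w 0.999 gf 0.0 t 32.4 F [1.  0.2 0. ]
n 427 circ [ 466.9 -253.8] 12.8 rect [ 466.7 -253.4] [25.2 24.3] 13.6
n 2064 circ [ 445.4 -332. ] 114.0 rect [ 448.9 -312. ] [184.8 181.7] 83.5
```

View pics/w9.png

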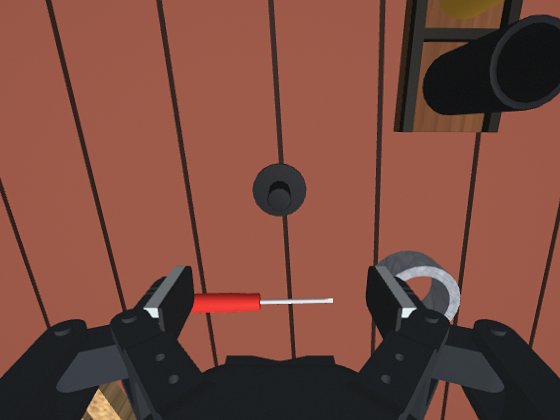

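The cap's grip is at (279,195). The screwdriver (260,300) and tape (420,290) are well clear of the descent. Take the grip with the TCP at z≈46.

```bash
python3 -m jog '[[-1.2,0,15,0,0,0],[0,0,25,0,0,0],[0,0,25,0,0,0],[0,0,25,0,0,0],[0,0,25,0,0,0],[0,0,25,0,0,0],[0,0,25,0,0,0],[0,0,15,0,0,0],[0,0,10,0,0,0],[0,0,5,0,0,0],[0,0,0,0,0,0],[0,0,0,0,0,0],[0,0,0,0,0,0]]'
python3 -m jog '[[0,0,0,0,0,0],[0,0,0,0,0,0],[0,0,0,0,0,0],[0,0,0,0,0,0],[0,0,0,0,0,0],[0,0,0,0,0,0],[0,0,0,0,0,0],[0,0,0,0,0,0],[0,0,0,0,0,0],[0,0,0,0,0,0],[0,0,0,0,0,0],[0,0,0,0,0,0],[0,0,0,0,0,0],[0,0,0,0,0,0]]' 1 30
python3 -c "
from h import *
to(670,-54.4,240,86.2)"
```

```text
clock: 33.7
eef_pos: [466.7, -254.6, 48.2]
eef_rot: [2.293, 2.146, 0.0]
ft_force: [0.1, -1.4, 0.4]
width: 0.998
grasp_force: 0.0
clock: 35.1
eef_pos: [466.4, -254.4, 47.6]
eef_rot: [2.294, 2.146, 0.0]
ft_force: [-1.1, -0.5, 4.0]
width: 0.293
grasp_force: 30.8
pos [ 466.4 -254.4   47.6] ang 86.2 tilt [ 0.0001 -0.0001] shift [ 213.1  189.9 -192.4] turn -0.0 w 0.293 gf 30.8 t 35.1 F [-1.1 -0.5  4. ]
```

```bash
python3 -m jog '[[0,0,-10,0,0,0],[0,0,-20,0,0,0],[0,0,-25,0,0,0],[0,0,-25,0,0,0],[0,0,-25,0,0,0],[0,0,-25,0,0,0],[0,0,-25,0,0,0],[0,0,-25,0,0,0],[0,0,-10,0,0,0]]'
python3 -m jog '[[17.7,15.8,0,0,0,0],[17.7,15.8,0,0,0,0],[17.7,15.8,0,0,0,0],[17.7,15.8,0,0,0,0],[17.7,15.8,0,0,0,0],[17.7,15.8,0,0,0,0],[17.7,15.8,0,0,0,0],[17.7,15.8,0,0,0,0],[17.7,15.8,0,0,0,0],[17.7,15.8,0,0,0,0],[17.7,15.8,0,0,0,0],[17.7,15.8,0,0,0,0],[0,0,0,0,0,0],[0,0,0,0,0,0],[0,0,0,0,0,0]]'
python3 - <<'E'
from h import *
to(669.5,-55,142.6,86.2)
f,X=grab("wrist","w10"); np.save("w10.npy",X)
E
```

```text
clock: 36.0
eef_pos: [466.7, -254.6, 240.0]
eef_rot: [2.292, 2.145, 0.001]
ft_force: [-0.2, -0.7, -1.6]
width: 0.295
grasp_force: 30.6
clock: 37.5
eef_pos: [669.1, -55.5, 237.2]
eef_rot: [-2.294, -2.146, 0.001]
ft_force: [0.2, -0.2, -0.0]
width: 0.294
grasp_force: 30.6
pos [669.1 -55.5 237.2] ang 86.17 tilt [-0.0008  0.    ] shift [ 0.5  0.5 94.6] turn -0.03 w 0.294 gf 30.6 t 37.5 F [ 0.2 -0.2 -0. ]
```

View pics/w10.png

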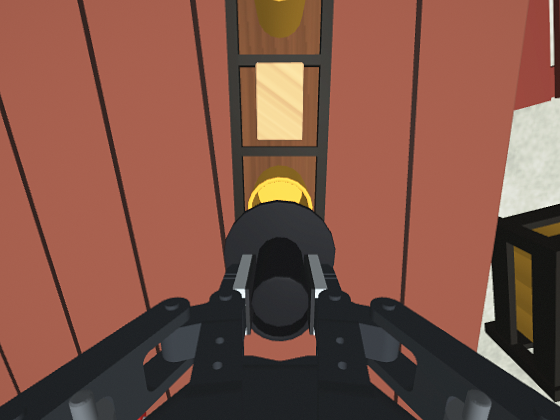

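The cap is held level (grip top at (280,303), disc around (280,258)) over the wide tube, whose rim shows at (280,190). Lower it to about 6 mm short of the rim first.

```bash
python3 -m jog '[[0.5,-0.3,10,0,0,0],[0,0,15,0,0,0],[0,0,15,0,0,0],[0,0,15,0,0,0],[0,0,10,0,0,0],[0,0,7,0,0,0],[0,0,5,0,0,0],[0,0,3,0,0,0],[0,0,0,0,0,0],[0,0,0,0,0,0],[0,0,0,0,0,0]]'
python3 -c "
from h import *
to(669.5,-55,142.6,86.2)"
```

```text
clock: 38.65
eef_pos: [669.5, -54.5, 158.0]
eef_rot: [2.293, 2.146, 0.001]
ft_force: [0.8, 0.5, -0.4]
width: 0.288
grasp_force: 30.6
pos [669.5 -54.5 158. ] ang 86.2 tilt [ 0.0008 -0.0002] shift [-0.5 -0.  15.4] turn -0.0 w 0.288 gf 30.6 t 38.6 F [ 0.8  0.5 -0.4]
```

```bash
python3 -m jog '[[-0.4,0,3,0,0,0],[0,0,3,0,0,0],[0,0,2,0,0,0],[0,0,2,0,0,0],[0,0,1.5,0,0,0],[0,0,1.5,0,0,0],[0,0,1,0,0,0],[0,0,0.7,0,0,0],[0,0,0,0,0,0],[0,0,0,0,0,0]]'
python3 -c "
from h import *
to(669.5,-55,142.6,86.2)"
```

```text
clock: 39.65
eef_pos: [669.3, -54.9, 142.8]
eef_rot: [2.294, 2.146, 0.0]
ft_force: [-0.4, 0.3, -1.5]
width: 0.293
grasp_force: 30.6
pos [669.3 -54.9 142.8] ang 86.2 tilt [ 0.0001 -0.    ] shift [-0.1  0.2  0.2] turn -0.0 w 0.293 gf 30.6 t 39.6 F [-0.4  0.3 -1.5]
```

The plug has gone in, since it met no contact with the underside at about 95 mm. Nudge down to contact, then release and back off.

```bash
python3 -m jog '[[0,0,0.4,0,0,0],[0,0,0.4,0,0,0],[0,0,0,0,0,0],[0,0,0,0,0,0]]'
python3 -m jog '[[0,0,0,0,0,0],[0,0,0,0,0,0],[0,0,0,0,0,0],[0,0,0,0,0,0],[0,0,0,0,0,0],[0,0,0,0,0,0],[0,0,0,0,0,0],[0,0,0,0,0,0],[0,0,0,0,0,0],[0,0,0,0,0,0]]' 0
python3 -m jog '[[0,0,-10,0,0,0],[0,0,-20,0,0,0],[0,0,-20,0,0,0],[0,0,-20,0,0,0],[0,0,-20,0,0,0],[0,0,-10,0,0,0],[-15,-25,0,0,0,0],[-15,-25,0,0,0,0],[-15,-25,0,0,0,0],[-15,-25,0,0,0,0],[-15,-25,0,0,0,0],[-15,-25,0,0,0,0],[-15,-25,0,0,0,0],[-15,-25,0,0,0,0],[0,0,0,0,0,0],[0,0,0,0,0,0],[0,0,0,0,0,0]]'
python3 - <<'E'
from h import *
f,X=grab("scene","s11"); cv2.imwrite("pics/s11c.png",cv2.resize(f["img"][150:300,110:470],None,fx=2.2,fy=2.2,interpolation=2))
g,T=grab("top","t11")
P=T[135:195,185:365].reshape(-1,3); P=P[np.isfinite(P).all(1)]
for c,k in (((669.5,-54.4),"cap"),((681.5,129),"narrow"),((675.3,37.4),"block")):
    d=np.hypot(*(P[:,:2]-c).T); Q=P[d<38]; print(k,np.percentile(Q[:,2],[25,50,75,98]).round(1))
to(669.5,-55,142.6)
E
```

```text
clock: 40.05
eef_pos: [669.6, -54.9, 142.6]
eef_rot: [2.293, 2.146, 0.001]
ft_force: [-1.0, 0.2, 4.7]
width: 0.296
grasp_force: 31.1
clock: 41.05
eef_pos: [669.3, -54.9, 142.0]
eef_rot: [2.294, 2.147, 0.0]
ft_force: [0.7, 0.4, -0.4]
width: 0.996
grasp_force: 0.0
clock: 42.75
eef_pos: [462.4, -161.3, 242.1]
eef_rot: [2.294, 2.146, 0.0]
ft_force: [0.3, 0.6, 0.5]
width: 0.999
grasp_force: 0.0
cap [ 59.2 108.8 111.4 158.6]
narrow [ 18.9  30.5  87.7 115.6]
block [ 32.7  95.9  98.6 101.8]
pos [ 462.4 -161.   241.8] ang 86.24 tilt [-0.0001  0.0002] shift [119.4 199.7  99.2] turn None w 0.998 gf 0.0 t 42.9 F [ 0.6  0.3 -0.5]
```

View pics/s11c.png

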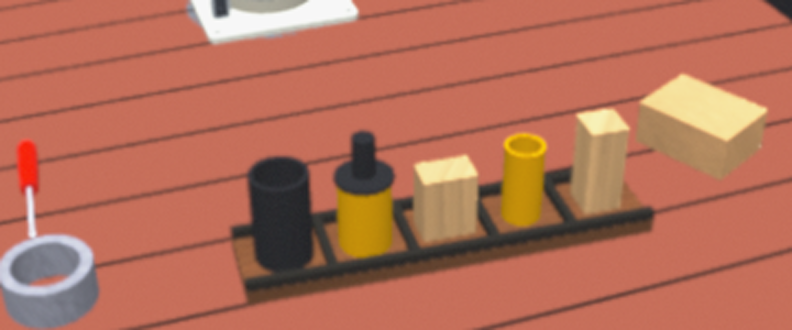

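The picture shows the cap seated flat on the wide tube (363,180), the block at (446,200), the narrow tube at (524,180) and the bystanders in place. The disc top measures about 109 mm and the grip top about 157 mm, both as expected when seated.

```bash
python3 -c "
from plant import job
print(job.sign_off())"
```

```text
the job is handed in; nothing more can be done
None
```

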